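# Turn the press's star wheel until the grease nipple is up

## Robot

A 6-joint arm with a two-finger parallel gripper is mounted at the origin on the work surface. World frame = base frame: x ahead of the robot, y to its left, z up, the work surface at z = 0. Lengths are in mm, angles in rad, forces in N, time in s.
With the tool pointing down it reaches from about 300 to 875 mm from the base axis. Payload 4.2 kg.
Tool frame: the origin (TCP) lies at the very end of the fingers, on their centre line; the grasp point (between the pads) lies env.grip_depth behind it (env.grip_depth is the distance from the TCP to the grasp point, in mm); z points along the fingers, y is the direction in which the jaws open and shut (so a half turn about z gives the same grasp; the last joint's range is limited). The gripper opens to 85 mm and grips with 20 to 120 N. Pads are 22 mm wide; open, the fingers measure 114 mm over their backs; the gripper's body (76 mm by 85 mm) begins 54 mm behind the grasp point. The pads swing forward as they close: fully open they stand 13 mm farther back than shut.
Start: joints at [-1.231, 0.32, 1.565, -0, 1.257, -0.02], TCP at [202.454, -538.195, 231.338] pointing down, gripper open.
Joint ranges: [-3.11, 3.11], [-0.84, 2.01], [0.21, 2.61], [-1.34, 4.49], [0.05, 2.63], [-2.56, 2.56]. Speed limits (rad/s): [2.57, 2.57, 3.14, 3.14, 3.14, 3.14].

## Interface

Orientations are given as a rotation vector (axis times angle).
In Python, from cell import monitor, cams, env gives the robot as it stands.
- The arm moves only by the tool jog_arm, never from a script. Its argument "plan" is a list of rows, each a list of 2 entries, a list of its own where there are three numbers: the shift along the world's x, y, z scaled (see below), then the turn, a rotation vector about the world's x, y, z scaled (see below). A call has 1 to 20 rows; each row shifts and turns the pose as measured when the row begins; what a row does not reach is not made up. The controller multiplies each number of a shift by 0.03 m and each number of a turn by 30 degrees. A row lasts 1/8 s, in which the tool goes at most 62.5 mm and 10.7 degrees, less where a joint would pass 70% of its speed; a pose out of reach is approached as far as the arm can. A call with a number of a shift or a turn outside -1 to 1 is refused whole. A call with a gripper value outside its range is refused whole. "claw" is the opening, from 0 (shut) to 1 (fully open), set as the call begins (left out, the last holds). The fingers move at their own pace and stop on an object; "force" is the grip in N (left out, the last holds). Time passes only in rows, so rows that do not move let the fingers close. It gives the time, the measured TCP pose, the force and the opening at its end, in the units of the state.
- monitor.get_state(): the state, without advancing time (a new reading comes with each control period).
- cams.capture(name): name is "scene" or "side" or "wrist"; returns a dict with "image" (420x560x3 uint8, blue, green, red), "camera_matrix" (3x3 intrinsics, pixels), "position" and "orientation" of the camera in the world. Camera axes: x right, y up, looking along -z (the intrinsics and any distortion apply to the point x, -y, -z); pixel columns grow to the right and rows downward; lengths in mm; the calibration is good to about 2 mm. A picture is of the moment at which its call begins. There is no depth.
- env.close_job(): hands the job in, once; it reports no verdict.
Trained networks look in a picture, given as the dict that the camera call returned (one of the last four; its "shot" number tells which), for a name from the list of things; names that differ only in an ending like _2 or _b are one class to them, and where a whole thing is asked for, a point or a joint stands for the part that bears it (a point fixed in the world has none). Each returns a list of dicts, best first, with "score" (0 to 1); they miss things now and then, are a little off and sometimes report something else, mostly with a low value. They report only what shows in the picture. A call takes as long as a camera call.
- cams.boxes_of(query, picture): "box" ([left, top, right, bottom] in pixels, round what is visible of it).
- cams.masks_of(query, picture): "mask" (420x560 bool, what is visible of it) and "box" ([left, top, right, bottom] in pixels, round what is visible of it).
- cams.tip_of(query, picture): "xy" ([column, row] in pixels: a listed point, or the origin of a listed thing).
The state is a dict: "clock": time; "joint_pos": joint angles; "qd": joint speeds; "effort": joint torques, N m; "eef_pos": TCP position; "tcp_rot": TCP orientation; "force": force on the tool from outside, world axes, zero at the start; "moment": the same for the moment, N m; "width": finger opening in mm.
Only numpy, scipy, OpenCV 4.12 (cv2) and the standard library are available. Lean on these libraries where they do the work, as an engineer would, in place of code of your own. Each camera call takes 0.05 s, during which the arm holds its last target. There are 200 camera calls.

## Task

The die press is due for greasing: push the spokes of its star wheel round, as many in turn as it takes, with the fingertips or the outside of the fingers, until the red-capped grease nipple on the hub points straight up, and leave it standing so. Do not take hold of any spoke, do not push on the nipple itself, and leave everything else on the bench and the press bed where it is.

Things in the scene. Friction and masses are not known exactly. Their poses are not given: they have to be found in the camera images.
- hub (a point): Centre of the star wheel, on its axle, 165 mm above the bench. Axes: x along the axle, away from the press (towards the far side of the bench, give or take the press's yaw); y sideways in the wheel's plane; z up. The wheel turns in this y-z plane.
- press: Small blue roller die press, bolted down on the robot's side of the wheel. Origin on the bench straight below the hub, axes as the hub's. Two blue side plates 120 mm wide, 206 mm high, 18 mm thick, centred at x -45 and -155 mm; a bridge over them 28 mm wide, top at 211 mm; between them a grey bed 82 mm wide, 480 mm long along y, top at 119 mm. Place and yaw vary.
- starwheel (a joint): Turn of the star wheel about hub x, rad, right-handed, endless (may exceed pi): at 0 and every full turn (2 pi) the grease nipple points straight up; growing values carry the wheel's top towards hub -y. Stiff bearing (0.25 N m friction, about 2.5 N at a spoke end, some damping), balanced, no stops: it stays where it is left.
- nipple: Brass grease nipple with red cap that sticks out of the rim of the hub (dark steel disc, radius 32 mm, 24 mm thick), midway between two spokes (36 degrees from each). Origin on the axle; z axis points out along the nipple, x along the axle. Cap is 20 mm across, its end 58 mm from the axle; a red dash on the face of the hub points to it.
- spoke0: Spoke 0 of the star wheel: steel rod 12 mm thick with a black ball 24 mm across at its end (ball centre 115 mm from the axle, outermost point 127 mm). Origin on the axle; z axis points out along the spoke, x along the axle. Stands 36 degrees from the nipple, right-handed about x; the spokes are 72 degrees apart.
- spoke1: Spoke 1 of the star wheel: steel rod 12 mm thick with a black ball 24 mm across at its end (ball centre 115 mm from the axle, outermost point 127 mm). Origin on the axle; z axis points out along the spoke, x along the axle. Stands 108 degrees from the nipple, right-handed about x; the spokes are 72 degrees apart.
- spoke2: Spoke 2 of the star wheel: steel rod 12 mm thick with a black ball 24 mm across at its end (ball centre 115 mm from the axle, outermost point 127 mm). Origin on the axle; z axis points out along the spoke, x along the axle. Stands 180 degrees from the nipple, right-handed about x; the spokes are 72 degrees apart.
- spoke3: Spoke 3 of the star wheel: steel rod 12 mm thick with a black ball 24 mm across at its end (ball centre 115 mm from the axle, outermost point 127 mm). Origin on the axle; z axis points out along the spoke, x along the axle. Stands 252 degrees from the nipple, right-handed about x; the spokes are 72 degrees apart.
- spoke4: Spoke 4 of the star wheel: steel rod 12 mm thick with a black ball 24 mm across at its end (ball centre 115 mm from the axle, outermost point 127 mm). Origin on the axle; z axis points out along the spoke, x along the axle. Stands 324 degrees from the nipple, right-handed about x; the spokes are 72 degrees apart.
- die_mid (a point): Bystander: round steel cutting die, 60 mm across, 22 mm high, lying on the press bed; centre.
- glue_mid (a point): Bystander: white glue bottle with blue cap, 44 mm across, 120 mm high, standing; half-way up.
- grease_mid (a point): Bystander: yellow grease pot with green lid, 60 mm across, 55 mm high; centre.
- spool_mid (a point): Bystander: orange thread spool, 44 mm across, 50 mm high, standing; centre.
- hammer_grip (a point): Bystander: hammer 260 mm long lying flat; middle of its handle.
- driver_grip (a point): Bystander: screwdriver with blue handle, 180 mm long, lying flat; middle of its handle.
- ringbox_in (a point): Bystander: clear open box 100 x 140 x 45 mm with brass rings; centre of its floor.

How it is judged (in metres and radians):
At the end, for the whole second after the job is handed in: The grease nipple points straight up to within 0.12 rad (7 degrees), the wheel is at rest, and each bystander is within 20 mm of where it stood (angle between nipple's own z axis and vertical below 0.12 rad and velocity of joint starwheel between -0.05 and 0.05 rad/s and distance of each of die_mid, glue_mid, grease_mid, spool_mid, hammer_grip, driver_grip, ringbox_in from where it was at the start of the episode below 0.02 m); the robot touches nothing.
It fails at once if a spoke or its ball is gripped between the fingers instead of pushed ((contact force between the fingers and spoke0 above 0.5 N and x of the grasp point in the frame of spoke0 between -0.015 and 0.015 m and y of the grasp point in the frame of spoke0 between -0.008 and 0.008 m and z of the grasp point in the frame of spoke0 between 0.03 and 0.13 m) or (contact force between the fingers and spoke1 above 0.5 N and x of the grasp point in the frame of spoke1 between -0.015 and 0.015 m and y of the grasp point in the frame of spoke1 between -0.008 and 0.008 m and z of the grasp point in the frame of spoke1 between 0.03 and 0.13 m) or (contact force between the fingers and spoke2 above 0.5 N and x of the grasp point in the frame of spoke2 between -0.015 and 0.015 m and y of the grasp point in the frame of spoke2 between -0.008 and 0.008 m and z of the grasp point in the frame of spoke2 between 0.03 and 0.13 m) or (contact force between the fingers and spoke3 above 0.5 N and x of the grasp point in the frame of spoke3 between -0.015 and 0.015 m and y of the grasp point in the frame of spoke3 between -0.008 and 0.008 m and z of the grasp point in the frame of spoke3 between 0.03 and 0.13 m) or (contact force between the fingers and spoke4 above 0.5 N and x of the grasp point in the frame of spoke4 between -0.015 and 0.015 m and y of the grasp point in the frame of spoke4 between -0.008 and 0.008 m and z of the grasp point in the frame of spoke4 between 0.03 and 0.13 m)).
It fails at once if the grease nipple itself is pushed (contact force between any of the arm, the fingers and nipple above 3 N).
It fails at once if a bystander is lifted, carried or shoved by 20 mm or more (distance of any of die_mid, glue_mid, grease_mid, spool_mid, hammer_grip, driver_grip, ringbox_in from where it was at the start of the episode above 0.02 m).
It also fails if it takes over 58 s, if anything falls off the work surface, if the arm or the gripper's body presses on something with over 40 N, if the wrist force passes 120 N, or if a joint passes its speed limit or range.

## Working session

There is one attempt and no reset: what is moved stays moved. The work goes in short steps, Python scripts to look and compute and a tool call to move; the robot and the scene stay as the last step left them, time stands still between calls to the robot, and variables do not carry over. Pictures are saved under pics/ and viewed, about 8 in all and at most 12, crops included, and the job is handed in when it is done.

Besides the shell and the picture viewer there is one more tool, called after "Call:" as a command line: name --argument value ..., lists and objects as JSON in quotes. jog_arm: Moves the arm, as the interface text tells. Shifts and turns lie within -1 to 1; 1 stands for 0.03 m of shift or 30 degrees of turn. Its arguments: {"type":"object","properties":{"plan":{"type":"array","items":{"type":"array"}},"claw":{"type":"number"},"force":{"type":"number"}},"required":["plan"]}

```bash
mkdir -p pics
cat > h.py <<'E'
import numpy as np,cv2
from scipy.spatial.transform import Rotation as R
from cell import monitor,cams,env
def Rm(p):
    o=np.array(p["orientation"],float)
    return o if o.shape==(3,3) else R.from_rotvec(o).as_matrix() if o.size==3 else R.from_quat(o).as_matrix()
def ray(p,uv):
    K=np.array(p["camera_matrix"]);d=np.linalg.inv(K)@[uv[0],uv[1],1]
    d=Rm(p)@[d[0],-d[1],-d[2]];return np.array(p["position"],float),d/np.linalg.norm(d)
def proj(p,X):
    c=Rm(p).T@(np.array(X,float)-p["position"]);K=np.array(p["camera_matrix"])
    q=K@[c[0],-c[1],-c[2]];return q[:2]/q[2]
def atz(p,uv,z):
    o,d=ray(p,uv);return o+d*(z-o[2])/d[2]
def tri(rs):
    A=sum(np.eye(3)-np.outer(d,d) for o,d in rs);b=sum((np.eye(3)-np.outer(d,d))@o for o,d in rs);return np.linalg.solve(A,b)
E
python3 - <<'E'
from h import *
ims=[]
for n in ("scene","side"):
    p=cams.capture(n);cv2.imwrite(f"pics/{n}0.png",p["image"]);print(n,p["position"],p["orientation"],p.get("distortion"),p.keys())
    for q in ["hub","press","nipple","spoke0","die_mid","glue_mid","grease_mid","spool_mid","hammer_grip","driver_grip","ringbox_in"]:
        print(q,[(np.round(r["xy"]).tolist(),round(r["score"],2)) for r in cams.tip_of(q,p)][:6])
print(monitor.get_state(),env.grip_depth)
E
```

```text
scene [1064.98078425 -424.71063455  995.82509818] [0.60405362 0.30300427 0.89648833] None dict_keys(['image', 'camera_matrix', 'position', 'orientation', 'shot'])
hub [([302.0, 195.0], 0.82)]
press [([299.0, 230.0], 0.63)]
nipple [([300.0, 196.0], 0.58)]
spoke0 [([304.0, 194.0], 0.7), ([300.0, 196.0], 0.61), ([302.0, 199.0], 0.53)]
die_mid [([330.0, 164.0], 0.68), ([359.0, 224.0], 0.53)]
glue_mid [([359.0, 226.0], 0.89)]
grease_mid [([322.0, 250.0], 0.79), ([332.0, 165.0], 0.51)]
spool_mid [([271.0, 275.0], 0.85), ([302.0, 193.0], 0.51)]
hammer_grip [([407.0, 152.0], 0.87)]
driver_grip [([156.0, 309.0], 0.72)]
ringbox_in [([115.0, 282.0], 0.83), ([300.0, 227.0], 0.61)]
side [ 376.3484161   918.15151782 1244.03402152] [ 0.11433705 -1.01912732 -2.8052039 ] None dict_keys(['image', 'camera_matrix', 'position', 'orientation', 'shot'])
hub [([278.0, 204.0], 0.72)]
press [([276.0, 235.0], 0.81), ([277.0, 205.0], 0.63)]
nipple []
spoke0 [([279.0, 205.0], 0.73), ([276.0, 203.0], 0.55), ([279.0, 204.0], 0.55), ([274.0, 204.0], 0.49)]
die_mid [([290.0, 263.0], 0.85)]
glue_mid [([223.0, 256.0],
[... 206 characters left out ...]
66)]
{'clock': 1.2, 'joint_pos': array([-1.23097257e+00,  3.19604749e-01,  1.56447477e+00, -1.70956913e-05,
        1.25741965e+00, -1.99556927e-02]), 'qd': array([ 3.12783599e-03, -5.77345447e-04, -5.00293634e-04, -6.93457168e-05,
        8.50075556e-04,  1.28789696e-03]), 'effort': array([-2.15983200e-04, -4.15413129e+01, -2.34421438e+01,  1.17553914e-04,
        5.07305467e-04,  1.38388015e-05]), 'eef_pos': array([ 202.46543772, -538.1969433 ,  231.34502395]), 'tcp_rot': array([ 3.09080329e+00,  5.62088320e-01, -1.83561850e-06]), 'force': array([-0.00584035, -0.76192523,  0.2861483 ]), 'moment': array([-0.01451073,  0.00666039,  0.02445948]), 'width': 85.48676388362135} 18.700000000000003
```

View pics/scene0.png

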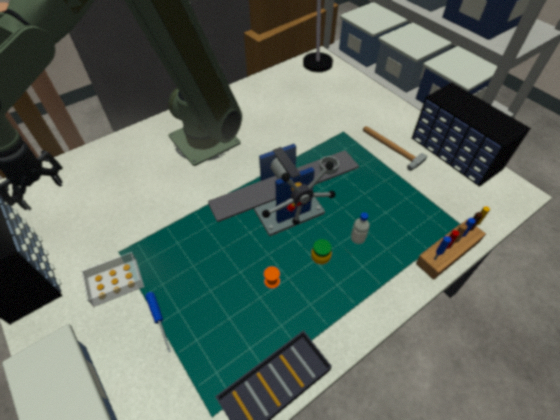

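View pics/side0.png

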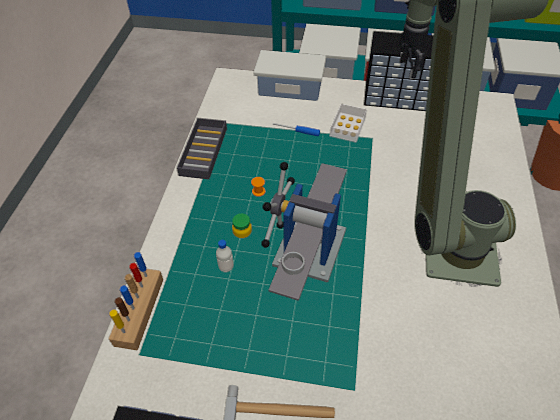

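The scene view shows the wheel at about (300,196), facing the camera, with the glue (360,228), grease (322,250) and spool (271,277) in front of it. In the side view the wheel is edge-on at (277,205).

Run:
```python
from h import *
s=cams.capture("scene");d=cams.capture("side")
print(s["camera_matrix"],d["camera_matrix"])
H=tri([ray(s,(302,195)),ray(d,(278,204))]);print("hub",H)
print("hub@165",atz(s,(302,195),165),atz(d,(278,204),165))
for n,a,b in [("die",(330,164),(290,263)),("glue",(359,226),(223,256)),("grease",(322,250),(240,224)),("spool",(271,275),(256,188)),("hammer",(407,152),(262,409)),("driver",(156,309),(306,129)),("box",(115,282),(348,125))]:
    print(n,tri([ray(s,a),ray(d,b)]).round())
for q in ["press"]:
  for p in (s,d):
    print([ (r["box"],r["score"]) for r in cams.boxes_of(q,p)][:2])
# bed ends top z=119: scene corners
for p,uvs in ((s,[(209,203),(215,217),(350,152),(358,162)]),(d,[(321,165),(346,169),(270,290),(297,297)])):
  for uv in uvs: print(atz(p,uv,119).round())
c=cv2.resize(s["image"][140:245,230:370],None,fx=5.5,fy=5.5,interpolation=cv2.INTER_CUBIC);cv2.imwrite("pics/c1.png",c)
```

```text
[[382.99937718   0.         281.19120303]
 [  0.         382.99937718 211.58957722]
 [  0.           0.           1.        ]] [[500.05214062   0.         274.84112297]
 [  0.         500.05214062 201.66033801]
 [  0.           0.           1.        ]]
hub [542.25159769  36.52621881 164.80033129]
hub@165 [543.89968205  36.91782921 165.        ] [541.00791836  35.6415674  165.        ]
die [480. 203. 134.]
glue [677. 160.  58.]
grease [662.  25.  35.]
spool [ 640. -138.   26.]
hammer [507. 551.  15.]
driver [ 525. -447.   17.]
box [ 375. -505.    6.]
[([208.9, 143.5, 356.8, 233.0], 0.83), ([147.5, 293.8, 169.8, 352.5], 0.33)]
[]
[ 376. -175.  119.]
[ 431. -187.  119.]
[466. 303. 119.]
[515. 292. 119.]
[ 442. -179.  119.]
[ 363. -174.  119.]
[520. 283. 119.]
[449. 292. 119.]
```

View pics/c1.png

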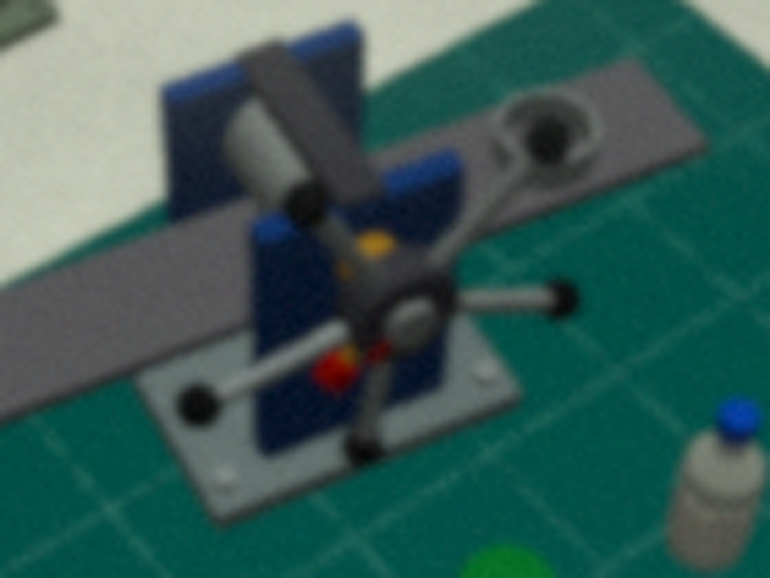

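```bash
cat >> h.py <<'E'
H0=np.array([542.,36.5,165.])
def frame(yaw): return R.from_euler('z',yaw).as_matrix()
def wp(H,yaw,a,r,x=0): return H+frame(yaw)@[x,-r*np.sin(a),r*np.cos(a)]
E
python3 - <<'E'
from h import *
from scipy.optimize import least_squares
s=cams.capture("scene")
B=np.array([(305,203),(548,138),(562,299),(198,405),(363,447)])/5.5+[230,140]
N=np.array([335,370])/5.5+[230,140]
from itertools import permutations
def f(v,order=None):
    H=H0+v[:3];yaw=v[3];r=[]
    P=[proj(s,wp(H,yaw,v[4]+np.radians(36+72*k),115)) for k in range(5)]
    for b in B: r+=list(min((p-b for p in P),key=lambda e:e@e))
    r+=list(proj(s,wp(H,yaw,v[4],52))-N)
    r+=list(v[:3]/4)+[(v[3]+.175)/.03]
    return np.array(r)
best=min((least_squares(f,[0,0,0,-.175,np.radians(a)]) for a in range(0,360,20)),key=lambda q:q.cost)
print(best.cost,best.x[:3],np.degrees(best.x[3:]),best.fun.round(1))
E
```

```text
0.608532594925928 [ 2.29555624  1.08091048 -0.25459002] [-10.33476828 136.01992012] [ 0.1 -0.  -0.   0.3 -0.3 -0.3  0.1 -0.1  0.  -0.5 -0.3  0.4  0.6  0.3
 -0.1 -0.2]
```

Call:
jog_arm --plan '[[[0, 0, 1], [0, 0, 0]], [[0, 0, 1], [0, 0, 0]], [[0, 0, 1], [0, 0, 0]], [[0, 0, 1], [0, 0, 0]], [[0.68, 1, 0], [0, 0, 0.33]], [[0.68, 1, 0], [0, 0, 0.33]], [[0.68, 1, 0], [0, 0, 0.33]], [[0.68, 1, 0], [0, 0, 0.33]], [[0.68, 1, 0], [0, 0, 0.33]], [[0.68, 1, 0], [0, 0, 0.33]], [[0.68, 1, 0], [0, 0, 0]], [[0.68, 1, 0], [0, 0, 0]], [[0.68, 1, 0], [0, 0, 0]], [[0.68, 1, 0], [0, 0, 0]], [[0.68, 1, 0], [0, 0, 0]], [[0.68, 1, 0], [0, 0, 0]], [[0.68, 1, 0], [0, 0, 0]], [[0.68, 1, 0], [0, 0, 0]], [[0, 0, 0], [0, 0, 0]], [[0, 0, 0], [0, 0, 0]]]' --claw 0

```text
clock: 3.95
eef_pos: [494.6, -103.8, 355.3]
tcp_rot: [2.369, 2.057, -0.001]
force: [0.6, 0.1, -0.5]
width: 0.1
```

Call:
jog_arm --plan '[[[0.52, 0.78, 0], [0, 0, 0]], [[0.52, 0.78, 0], [0, 0, 0]], [[0, 0, 0], [0, 0, 0]], [[0, 0, -0.9], [0, 0, 0]], [[0, 0, -0.9], [0, 0, 0]], [[0, 0, -0.9], [0, 0, 0]], [[0, 0, -0.9], [0, 0, 0]], [[0, 0, 0], [0, 0, 0]], [[0, 0, 0], [0, 0, 0]]]'

```text
clock: 5.08
eef_pos: [521.4, -67.2, 247.9]
tcp_rot: [2.377, 2.037, -0.003]
force: [0.4, 0.3, -0.1]
width: -0.2
```

Run:
```python
from h import *
s=cams.capture("scene");cv2.imwrite("pics/c2.png",cv2.resize(s["image"][110:245,220:400],None,fx=4,fy=4,interpolation=cv2.INTER_CUBIC))
print(monitor.get_state()["eef_pos"],monitor.get_state()["force"])
```

```text
[521.40012434 -67.10384734 247.80205311] [-0.48993147  0.44100828 -0.00213235]
```

View pics/c2.png

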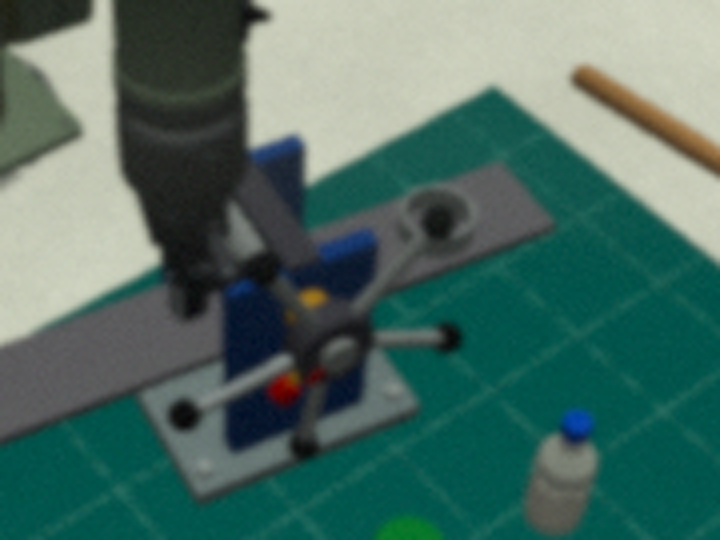

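Call:
jog_arm --plan '[[[0.1, 0.59, -0.05], [0, 0, 0]], [[0.1, 0.59, -0.05], [0, 0, 0]], [[0.1, 0.59, -0.05], [0, 0, 0]], [[0.1, 0.59, -0.05], [0, 0, 0]], [[0.1, 0.59, -0.05], [0, 0, 0]], [[0.1, 0.59, -0.05], [0, 0, 0]], [[0.1, 0.59, -0.05], [0, 0, 0]], [[0.1, 0.59, -0.05], [0, 0, 0]], [[0, 0, 0], [0, 0, 0]]]'

```text
clock: 6.25
eef_pos: [547.4, 81.1, 238.1]
tcp_rot: [2.364, 2.034, -0.011]
force: [-0.4, 0.0, -0.2]
width: -0.0
```

```bash
cat >> h.py <<'E'
H1=np.array([544.,37.5,165.])
def hubpos():
    e=monitor.get_state()["eef_pos"];return frame(np.radians(-10.2)).T@(e-H1)
E
python3 - <<'E'
from h import *
s=cams.capture("scene");cv2.imwrite("pics/c3.png",cv2.resize(s["image"][110:245,220:400],None,fx=4,fy=4,interpolation=cv2.INTER_CUBIC))
print(hubpos(),monitor.get_state()["force"])
E
```

```text
[-4.47896951 42.97171872 73.08488604] [ 0.64513802 -0.37241843 -0.69915096]
```

View pics/c3.png

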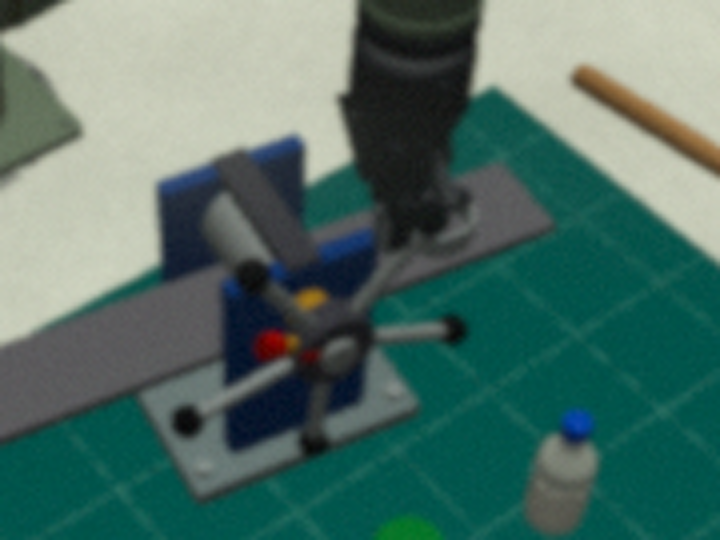

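Call:
jog_arm --plan '[[[-0.05, -0.3, 0.3], [0, 0, 0]], [[0, 0, 1], [0, 0, 0]], [[0, 0, 1], [0, 0, 0]], [[0, 0, 0.8], [0, 0, 0]], [[-0.17, -0.97, 0], [0, 0, 0]], [[-0.17, -0.97, 0], [0, 0, 0]], [[-0.17, -0.97, 0], [0, 0, 0]], [[-0.17, -0.97, 0], [0, 0, 0]], [[-0.17, -0.97, 0], [0, 0, 0]], [[0, 0, 0], [0, 0, 0]], [[0, 0, 0], [0, 0, 0]]]'

```text
clock: 7.68
eef_pos: [516.6, -83.6, 341.6]
tcp_rot: [2.372, 2.023, 0.005]
force: [-0.2, 0.8, 0.5]
width: -0.2
```

```bash
cat >> h.py <<'E'
def angle(s,a0):
    from scipy.optimize import minimize_scalar
    hsv=cv2.cvtColor(s["image"],cv2.COLOR_BGR2HSV)
    m=(((hsv[...,0]<6)|(hsv[...,0]>174))&(hsv[...,1]>170)&(hsv[...,2]>80)).astype(np.uint8)
    u,v=proj(s,H1).astype(int);w=np.zeros_like(m);w[v-40:v+40,u-40:u+40]=1;m*=w
    n,l,st,c=cv2.connectedComponentsWithStats(m);k=1+np.argmax(st[1:,4]);px=c[k]
    g=np.radians(np.arange(0,360,.5));e=[np.linalg.norm(proj(s,wp(H1,np.radians(-10.2),a,52))-px) for a in g]
    i=np.argmin(e);return np.degrees(g[i]),e[i],px,st[k,4]
E
python3 - <<'E'
from h import *
s=cams.capture("scene");print(angle(s,0));print(hubpos(),[r["xy"] for r in cams.tip_of("hub",s)])
E
```

```text
(np.float64(64.0), np.float64(0.11922895862682531), array([287.64705882, 195.5       ]), np.int32(34))
[  -5.50878749 -123.91199134  176.61151726] [[301.4, 194.6]]
```

Call:
jog_arm --plan '[[[0.03, 0, -0.8], [0, 0, 0]], [[0.03, 0.1, -0.8], [0, 0, 0]], [[0.03, 0.2, -0.8], [0, 0, 0]], [[0, 0.2, -0.8], [0, 0, 0]], [[0, 0, 0], [0, 0, 0]], [[0.1, 0.59, -0.05], [0, 0, 0]], [[0.1, 0.59, -0.05], [0, 0, 0]], [[0.1, 0.59, -0.05], [0, 0, 0]], [[0.1, 0.59, -0.05], [0, 0, 0]], [[0.1, 0.59, -0.05], [0, 0, 0]], [[0.07, 0.4, -0.05], [0, 0, 0]], [[0.03, 0.2, 0], [0, 0, 0]], [[0, 0, 0], [0, 0, 0]]]'

```text
clock: 9.4
eef_pos: [544.0, 47.1, 242.0]
tcp_rot: [2.349, 2.022, 0.016]
force: [0.3, -1.5, 1.4]
width: 0.1
```

Run:
```python
from h import *
s=cams.capture("scene");print(angle(s,0));print(hubpos(),monitor.get_state()["force"])
```

```text
(np.float64(16.5), np.float64(0.9125545747704925), array([297.68571429, 184.22857143]), np.int32(35))
[-1.6749489   9.35992494 77.07353445] [ 0.3926288  -0.19153198  1.0277712 ]
```

Call:
jog_arm --plan '[[[0.04, 0.2, -0.03], [0, 0, 0]], [[0.04, 0.2, -0.03], [0, 0, 0]], [[0.04, 0.2, -0.03], [0, 0, 0]], [[0.03, 0.15, -0.03], [0, 0, 0]], [[0, 0, 0], [0, 0, 0]]]'

```text
clock: 10.07
eef_pos: [547.2, 69.2, 236.9]
tcp_rot: [2.352, 2.021, 0.008]
force: [0.2, -2.1, -0.3]
width: -0.2
```

Run:
```python
from h import *
s=cams.capture("scene");print(angle(s,0));print(hubpos(),monitor.get_state()["force"])
cv2.imwrite("pics/c4.png",cv2.resize(s["image"][110:245,220:400],None,fx=4,fy=4,interpolation=cv2.INTER_CUBIC))
```

```text
(np.float64(1.5000000000000002), np.float64(0.8603851199147641), array([302.22857143, 182.02857143]), np.int32(35))
[-2.46106432 31.74524187 72.01811201] [ 0.64982531 -2.00540618  0.11223468]
```

View pics/c4.png

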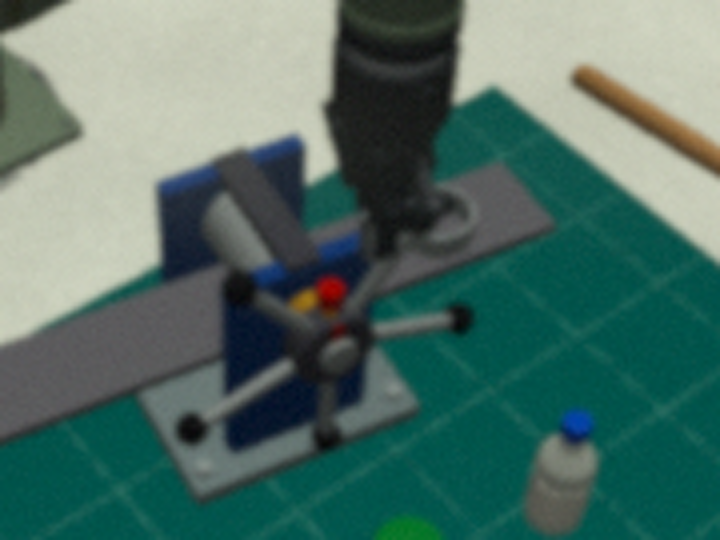

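The nipple now points up, within about 1.5°. I'll back off and raise the arm clear.

Call:
jog_arm --plan '[[[-0.02, -0.15, 0.1], [0, 0, 0]], [[0, 0, 0.5], [0, 0, 0]], [[0, 0, 1], [0, 0, 0]], [[0, 0, 1], [0, 0, 0]], [[0, 0, 1], [0, 0, 0]], [[0, 0, 1], [0, 0, 0]], [[-1, -0.5, 0.5], [0, 0, 0]], [[-1, -0.5, 0.5], [0, 0, 0]], [[0, 0, 0], [0, 0, 0]], [[0, 0, 0], [0, 0, 0]], [[0, 0, 0], [0, 0, 0]]]'

```text
clock: 11.5
eef_pos: [487.3, 38.3, 421.4]
tcp_rot: [2.35, 2.02, 0.043]
force: [-0.4, -0.0, 0.4]
width: 0.2
```

Run:
```python
from h import *
s=cams.capture("scene");print(angle(s,0));print(hubpos())
for q in ["die_mid","glue_mid","grease_mid","spool_mid","hammer_grip","driver_grip","ringbox_in"]:
    print(q,[(np.round(r["xy"]).tolist(),round(r["score"],2)) for r in cams.tip_of(q,s)][:1])
c=s["image"][140:245,230:370].copy();c=cv2.resize(c,None,fx=5.5,fy=5.5,interpolation=cv2.INTER_CUBIC)
for a,r in [(0,52)]+[(36+72*k,115) for k in range(5)]:
    p=(proj(s,wp(H1,np.radians(-10.2),np.radians(a),r))-[230,140])*5.5;cv2.circle(c,tuple(p.astype(int)),5,(0,255,255),1)
cv2.imwrite("pics/c5.png",c)
```

```text
(np.float64(1.5000000000000002), np.float64(1.060894992271204), array([302.25      , 181.80555556]), np.int32(36))
[-55.88454808  -9.18937436 256.19048084]
die_mid [([326.0, 165.0], 0.45)]
glue_mid [([362.0, 228.0], 0.69)]
grease_mid [([321.0, 251.0], 0.7)]
spool_mid [([273.0, 275.0], 0.82)]
hammer_grip [([403.0, 153.0], 0.86)]
driver_grip [([158.0, 311.0], 0.68)]
ringbox_in [([116.0, 280.0], 0.58)]
```

View pics/c5.png

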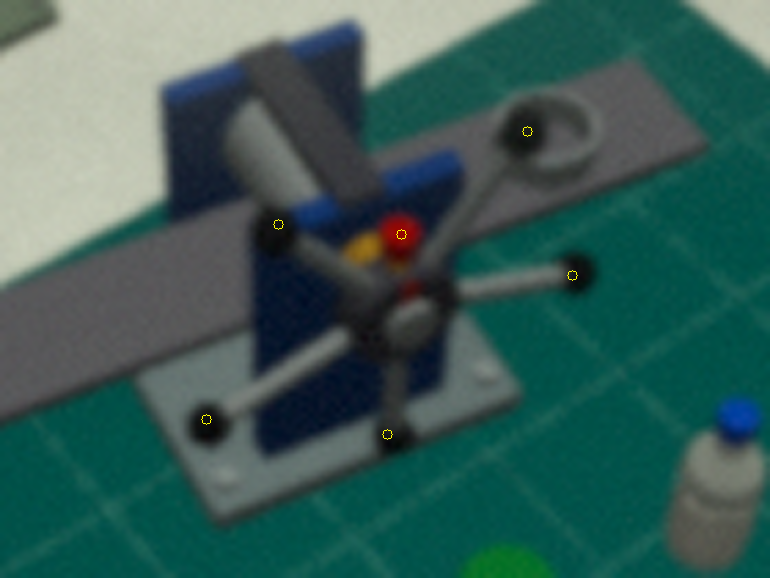

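The overlay predicted for an upright wheel matches the balls and cap to about 1 px, which is 2–3° at most. I'm handing it in.

```bash
python3 -c "
from cell import env
print(env.close_job())"
```

```text
the job is handed in; nothing more can be done
None
```

The grease nipple now points straight up, about 1.5° off by my measurement (the limit is 7°), and I've handed the job in. The wheel started 136° away from upright. I turned it back with two sideways pushes of the closed fingers, first on spoke 3 and then on spoke 4, and finished the second slowly with a check along the way.

- **Wheel:** the angle read the same before and after I lifted the fingers away. Drawing the upright wheel over the last picture matched the balls and cap to about 1 pixel, so it could be 2–3° off at most. I did not measure the wheel's speed, but nothing was touching it.
- **Robot:** the arm is up and clear, with no contact force showing. It took about 11.5 s of the 58 s allowed. The fingers stayed shut throughout, so no spoke was gripped, and they were not seen to touch the nipple.
- **Bystanders:** all seven were found within about 4 pixels of where they started, which is about the scatter of the networks. The die's reading was weak (score 0.45), but it looks unmoved in the picture.

No check failed. The first push carried the wheel about 4° further than I aimed for, and the second push made up for it.

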